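# Snap an interface module onto the analyser's mounting rail

### The job

Fit the loose grey interface module onto the steel rail of the mounting plate, about midway along the free stretch between the module already fitted and the small end clamp. Hook its fixed lip under the edge of the rail nearest the robot, then rock the far end down until the white sprung foot clicks under the far edge and the module sits flat on the rail. Do it gently and by feel, never pressing the module on the rail with more than 22 N, leave the other things on the bench alone, and let go at the end.

Things in the scene. Friction and masses are not known exactly. Their poses are not given: they have to be found in the camera images.
- module: Loose grey plastic module, 0.15-0.27 kg, housing 76 (x) x 34 (y) x 48 mm (z) with flat sides; grip it across the 34 mm. Origin: middle of the housing's flat underside, z up. It stands level on two legs that hang 15.5 mm below the underside, 26 mm wide in y: a rigid one at -x (see slot) and the sprung foot at +x. Seated, this underside lies on the rail's top face.
- slot (a point): On the module at (-18.5, 0, -3.1) mm, module axes: mid-height of the closed end of the slot that takes the rail's near edge. The slot opens to +x, 6.2 mm high, between the underside (z = 0) and the fixed lip (top z = -6.2, bottom -11, tip x = -14). The rigid leg behind it fills x = -25 to -18.5, down to z = -15.5 mm. Needs about 0.4 rad of tilt to hook.
- foot (a joint): White sprung foot of the module; slides outwards (module +x) 0 to 6 mm, 0 at rest. Leg x = 19 to 25; its tooth points to -x: catch face z = -4.5, tip x = 14, z = -6.2, ramp from the tip down to x = 19.4, z = -15.2 mm. Spring 2.4 N + 0.8 N/mm. Rocked down on the far rail edge (5 to 10 N) it is pushed out about 3 mm, then snaps back under it to 0.
- plate: Fixed aluminium plate 100 (x) x 250 (y) x 6 mm flat on the bench; origin mid underside, z up. Carries a steel rail along y, 35 mm wide, 236 long; edge flanges 7.5 mm wide, 3 mm thick, free beneath 5.5 mm inwards and 18 mm down. Slotted screws and odd spacers: its middle line lies -9 to +9 mm in x from the plate's, its top face 34 to 42 mm above this origin; find both by touch.
- bay (a point): On the plate at plate (0, -9, 38) mm, plate axes: middle of the free stretch of rail in y. The rail's true middle line is up to 9 mm either way from it in x, its top face up to 4 mm either way in z. The fitted module (27 mm wide, 56 mm above the rail) begins 90 mm to +y, the end clamp (10 mm wide, 18 mm above the rail) 91 mm to -y.
- panbox: Bystander: open cardboard box of small metal pans, 75 x 110 x 30 mm, loose on the bench.
- mouse: Bystander: black computer mouse, 110 x 62 x 34 mm, loose on the bench.
- meter: Bystander: white upright thermometer display 50 x 100 x 82 mm, loose on the bench.
Mind the look-alikes: they are no part of the job. Leave any orange or yellow look-alike of the module alone.

How it is judged:
By the outcome, as a careful person would: the job done as asked, in the order asked, and still so for the second after the job is handed in, with the robot touching nothing.
It also fails if it takes over 67 s, if anything falls off the work surface, if the arm or the gripper's body presses on something with over 40 N, if the wrist force passes 120 N, or if a joint passes its speed limit or range.

### The arm

A 7-joint arm with a two-finger parallel gripper is mounted at the origin on the work surface. World frame = base frame: x ahead of the robot, y to its left, z up, the work surface at z = 0. Lengths are in m, angles in rad, forces in N, time in s.
With the tool pointing down it reaches from about 0.425 to 0.875 m from the base axis. Payload 8.4 kg.
Tool frame: the origin (TCP) lies at the very end of the fingers, on their centre line; the grasp point (between the pads) lies 19 mm behind it; z points along the fingers, y is the line along which they close (so a half turn about z gives the same grasp; the last joint's range is limited). The gripper opens to 85 mm and grips with 20 to 120 N. Pads are 22 mm wide; open, the fingers measure 114 mm over their backs; the gripper's body (76 mm by 85 mm) begins 54 mm behind the grasp point. The pads swing forward as they close: fully open they stand 13 mm farther back than shut.
Start: joints at [1.088, 0.333, 0.04, 1.465, -0.013, 1.343, -0.059], TCP at [0.243, -0.603, 0.231] pointing down, gripper open.
Joint ranges: [-2.58, 2.58], [-0.38, 2.09], [-1.3, 1.39], [0.25, 2.4], [-1.5, 4.64], [0.08, 2.09], [-2.65, 2.65]. Speed limits (rad/s): [2.22, 2.22, 2.79, 2.79, 3.14, 3.14, 3.14].

### API

Orientations are given as a unit quaternion [w, x, y, z].
In Python, from plant import bot, cams gives the robot as it stands. The module is installed in compiled form; this text tells all that it offers.
- The arm moves only by the shell command python3 -m handwheel 'ROWS' [OPENING]. ROWS is rows parted by semicolons, their numbers by spaces, 1 to 20 of them, each of 6 numbers: dx, dy, dz in m, then a rotation vector rx, ry, rz in rad; each row is the pose to reach, as a shift and turn from the pose commanded when the command began, along the tool's axes at that moment; what a row does not reach only later rows make up. A row lasts 1/8 s, in which the tool goes at most 0.0625 m and 0.188 rad, less where a joint would pass 70% of its speed; a pose out of reach is approached as far as the arm can. OPENING is the finger opening in m, set as the command begins (- or left out keeps the last). The fingers move at their own pace and stop on an object; the grip force is fixed at half the most. Time passes only in rows, so rows that do not move let the fingers close. It prints the time, the measured TCP pose, the force, the opening and the grip force at its end.
- bot.state(): the state, without advancing time (a new reading comes with each control period).
- cams.capture(name): name is "scene" or "top" or "wrist"; returns (picture, depth): 384x512x3 uint8, red, green, blue; 384x512 float32, m along the optical axis (not along the pixel's ray), 0 where there is no reading.
- cams.calibration(name): a dict with "fx", "fy", "cx", "cy" (pixels), "k1" (the pictures are not rectified: a ray, as slopes to the right and down, at radius r is drawn at 1 + k1 r^2 times it, then the intrinsics apply), "rvec" (rotation vector, rad) and "tvec" (3), from world to camera coordinates, as OpenCV has them. Camera axes: x right, y down, z forward; pixel columns grow to the right and rows downward; lengths in m; the calibration is good to about 2 mm. A picture is of the moment at which its call begins: read the wrist's pose just before it. calibration takes no time and is no camera call; for the wrist camera it gives the pose at the moment of the call.
- bot.sign_off(): hands the job in; it is judged then, once.
Trained networks look in the newest picture that a camera, given by its name, has taken for a name from the list of things; names that differ only in an ending like _2 or _b are one class to them, and where a whole thing is asked for, a point or a joint stands for the part that bears it (a point fixed in the world has none). Each returns a list of dicts, best first, with "score" (0 to 1); they miss things now and then, are a little off and sometimes report something else, mostly with a low value. They report only what shows in the picture. A call takes as long as a camera call. They do not tell look-alikes from the thing itself.
- cams.find_in(name, camera): "bbox" ([centre column, centre row, width, height] in pixels, round what is visible of it).
- cams.place_of(name, camera): "xy" ([column, row] in pixels: a listed point, or the origin of a listed thing).
The state is a dict: "time_s": time; "joint_pos": joint angles; "qd": joint speeds; "effort": joint torques, N m; "tcp_pos": TCP position; "eef_rot": TCP orientation; "contact_force": force on the tool from outside, world axes, zero at the start; "wrist_torque": the same for the moment, N m; "gripper_width": finger opening in m; "finger_force": force on a finger pad.
Only numpy, scipy, OpenCV 4.12 (cv2) and the standard library are available. Lean on these libraries where they do the work, as an engineer would, in place of code of your own. Each camera call takes 0.05 s, during which the arm holds its last target. There are 200 camera calls.

## Working session

There is one attempt and no reset: what is moved stays moved. The work goes in short steps, Python scripts to look and compute and a shell command to move; the robot and the scene stay as the last step left them, time stands still between calls to the robot, and variables do not carry over. Pictures are saved under pics/ and viewed, at most 10 in all, crops included, and the job is handed in when it is done.

```bash
mkdir -p pics; cat > h.py <<'E'
import numpy as np, cv2
from scipy.spatial.transform import Rotation as R
from plant import bot, cams
def cal(n):
    c=cams.calibration(n); Rm=cv2.Rodrigues(np.array(c["rvec"],float))[0]; return c,Rm,np.array(c["tvec"],float)
def world(n,depth,uv=None,c=None):
    c,Rm,t=c or cal(n)
    if uv is None:
        v,u=np.mgrid[:384,:512]; uv=np.stack([u,v],-1).reshape(-1,2)
        d=depth.reshape(-1)
    else:
        uv=np.atleast_2d(uv); d=np.atleast_1d(depth)
    K=np.array([[c["fx"],0,c["cx"]],[0,c["fy"],c["cy"]],[0,0,1.]])
    p=cv2.undistortPoints(uv.astype(float).reshape(-1,1,2),K,np.array([c["k1"],0,0,0.])).reshape(-1,2)
    P=np.c_[p,np.ones(len(p))]*d[:,None]
    return (P-t)@Rm
def ray_z(n,uv,z):
    a=world(n,np.array([1.]),uv)[0]; c,Rm,t=cal(n); o=-Rm.T@t
    return o+(a-o)*(z-o[2])/(a[2]-o[2])
def pix(n,P):
    c,Rm,t=cal(n); K=np.array([[c["fx"],0,c["cx"]],[0,c["fy"],c["cy"]],[0,0,1.]])
    return cv2.projectPoints(np.atleast_2d(P).astype(float),np.array(c["rvec"],float),t,K,np.array([c["k1"],0,0,0.]))[0].reshape(-1,2)
def st():
    s=bot.state(); return s
E
python3 - <<'E'
from h import *
ims=[]
for n in ("scene","top"):
    p,d=cams.capture(n); np.savez(f"pics/{n}.npz",p=p,d=d); ims.append(p[:,:,::-1])
    for k in ("module","plate","slot","foot","bay"):
        f=cams.find_in(k,n) if k in("module","plate") else []; q=cams.place_of(k,n)
        print(n,k,[(np.round(x["bbox"]).tolist(),round(x["score"],2)) for x in f][:4],[(np.round(x["xy"],1).tolist(),round(x["score"],2)) for x in q][:4])
cv2.imwrite("pics/a.png",ims[0]);cv2.imwrite("pics/b.png",ims[1])
s=st(); print(s)
E
```

```text
scene module [([293.0, 173.0, 26.0, 36.0], 0.87), ([267.0, 119.0, 16.0, 34.0], 0.82), ([335.0, 266.0, 90.0, 114.0], 0.54)] [([293.8, 180.8], 0.9), ([267.2, 127.4], 0.9), ([266.4, 154.3], 0.82), ([271.5, 151.0], 0.16)]
scene plate [([332.0, 266.0, 87.0, 107.0], 0.93)] [([330.5, 265.9], 0.67)]
scene slot [] [([285.5, 184.5], 0.83), ([271.0, 151.6], 0.7)]Traceback (most recent call last):
  File "<stdin>", line 6, in <module>
ValueError: it knows: bay, meter, module, mouse, panbox, plate, slot
```

```bash
python3 - <<'E'
from h import *
ims=[]
for n in ("scene","top"):
    p,d=cams.capture(n); np.savez(f"pics/{n}.npz",p=p,d=d); ims.append(p[:,:,::-1])
    for k in ("module","plate","slot","bay"):
        if n=="scene" and k!="bay": continue
        f=cams.find_in(k,n) if k in("module","plate") else []; q=cams.place_of(k,n)
        print(n,k,[(np.round(x["bbox"]).tolist(),round(x["score"],2)) for x in f][:4],[(np.round(x["xy"],1).tolist(),round(x["score"],2)) for x in q][:4])
cv2.imwrite("pics/a.png",ims[0]);cv2.imwrite("pics/b.png",ims[1])
s=st(); print(s)
E
```

```text
scene bay [] [([329.1, 249.8], 0.61)]
top module [([390.0, 269.0, 49.0, 41.0], 0.8), ([275.0, 247.0, 30.0, 42.0], 0.56), ([338.0, 238.0, 17.0, 46.0], 0.55)] [([271.2, 245.5], 0.94), ([384.0, 262.6], 0.8), ([334.9, 238.0], 0.65)]
top plate [([145.0, 219.0, 132.0, 66.0], 0.71)] [([145.8, 219.4], 0.59)]
top slot [] [([380.2, 259.9], 0.91), ([336.5, 248.4], 0.84)]
top bay [] []
{'time_s': 0.75, 'joint_pos': array([ 1.08779953,  0.33314906,  0.03989063,  1.46537413, -0.01338931,
        1.34329906, -0.05851011]), 'qd': array([ 1.74921540e-03,  4.09615453e-04, -1.07461419e-04, -9.34160376e-04,
        2.15923134e-05,  7.59248219e-04,  1.38020335e-05]), 'effort': array([-1.15066483e-03, -6.58201790e+01,  1.36234861e+00, -4.05793262e+01,
        1.64921087e-02,  2.89607568e-03, -4.07782795e-05]), 'tcp_pos': array([ 0.24337443, -0.60270271,  0.23135339]), 'eef_rot': array([1.71217158e-05, 9.81646711e-01, 1.90708507e-01, 5.63934557e-06]), 'contact_force': array([0.25331052, 0.78144917, 0.35512118]), 'wrist_torque': array([-0.04064102,  0.00298864,  0.00875379]), 'finger_force': 0.0, 'gripper_width': 0.08551652701913025}
```

View pics/a.png

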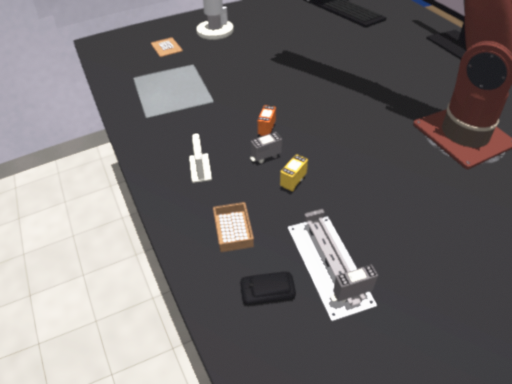

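View pics/b.png

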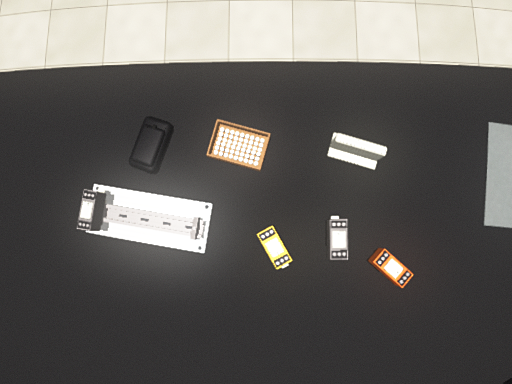

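The scene view shows three candidates: orange (267,119), yellow (293,172) and grey (266,148). In the top view they are orange (391,268), yellow (275,247) and grey (339,239). The grey one with the white foot at its far end (335,218) fits the description. I'll confirm it in a crop and measure.

```bash
python3 - <<'E'
from h import *
z=np.load("pics/top.npz"); p,d=z["p"],z["d"]; W=world("top",d).reshape(384,512,3); Z=W[...,2]
z2=np.load("pics/scene.npz")
a=cv2.resize(p[200:290,300:420,::-1],(480,360),interpolation=cv2.INTER_CUBIC)
b=cv2.resize(z2["p"][125:175,230:300,::-1],(504,360),interpolation=cv2.INTER_CUBIC)[:,:300]
cv2.imwrite("pics/c.png",np.hstack([a,b]))
def blob(name,box,lo,hi):
    u0,v0,u1,v1=box; S=W[v0:v1,u0:u1].reshape(-1,3); D=d[v0:v1,u0:u1].reshape(-1)
    S=S[(D>0)&(S[:,2]>lo)&(S[:,2]<hi)]
    r=cv2.minAreaRect(S[:,:2].astype(np.float32)*1000); m=np.median(S,0)
    print(name,len(S),"rect mm",np.round(r[0],1),np.round(r[1],1),round(r[2],1),"z med",np.round(np.percentile(S[:,2],[5,50,95])*1000,1))
    return S
blob("modtop",(322,212,358,266),.055,.08)
blob("fitted top",(70,180,112,240),.085,.12)
blob("clamp",(190,210,215,245),.052,.08)
blob("rail",(110,195,190,240),.03,.05)
blob("plate",(70,175,225,260),.003,.012)
for n,b in (("yellow",(250,220,300,275)),("orange",(365,240,420,292)),("meter",(320,125,392,172)),("pan",(200,115,275,172))): blob(n,b,.02,.12)
pl=Z[175:260,70:225]; print(np.histogram(pl[d[175:260,70:225]>0],bins=np.arange(-.01,.12,.005)))
E
```

```text
modtop 732 rect mm [ 579.2 -183.2] [34.6 75. ] 89.7 z med [60.7 63.4 66. ]
fitted top 627 rect mm [634.1 284.6] [28.7 76. ] 81.1 z med [88.5 95.4 98. ]
clamp 132 rect mm [600.8  88.3] [10.3 43.5] 80.7 z med [54.1 57.  60.2]
rail 655 rect mm [615.7 179.2] [166.7  35.7] 80.6 z med [36.1 39.2 42. ]
plate 3333 rect mm [624.  194.8] [320.4 169.3] 89.5 z med [3.4 5.5 8.2]
yellow 743 rect mm [565.  -63.7] [76.3 33.9] 28.9 z med [60.6 63.4 66. ]
orange 869 rect mm [ 523.8 -287.1] [77.4 35.8] 49.1 z med [31.5 62.9 66. ]
meter 796 rect mm [ 755.9 -225.9] [101.   19.2] 73.3 z med [28.6 78.7 82.8]
pan 381 rect mm [766.6   6.4] [111.2  76. ] 74.0 z med [21.6 28.6 31.7]
(array([  31, 4359, 3830, 2066,    8,    0,  179,  787,   23,  511,  280,
         40,   54,  133,   47,   31,   41,   39,   37,   41,  230,  355,
          1,    0,    0]), array([-0.01 , -0.005,  0.   ,  0.005,  0.01 ,  0.015,  0.02 ,  0.025,
        0.03 ,  0.035,  0.04 ,  0.045,  0.05 ,  0.055,  0.06 ,  0.065,
        0.07 ,  0.075,  0.08 ,  0.085,  0.09 ,  0.095,  0.1  ,  0.105,
        0.11 ,  0.115]))
```

View pics/c.png

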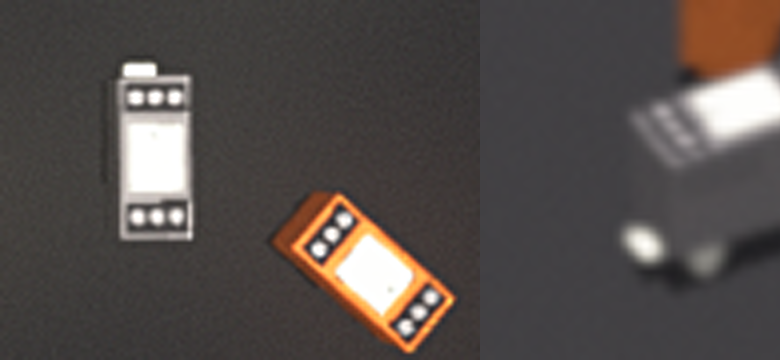

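The crop confirms it: the grey module stands with its white foot towards +x (away from the robot), at about (0.579, -0.183), top at z 63.5 mm as it must be. The plate yaw is about -9.4°, the bay is at (0.617, 0.183) and the rail top is near 39 mm. I'll grip 10 mm towards the foot, starting with an approach from above.

```bash
cat >> h.py <<'E'
def Rs(s=None):
    q=(s or bot.state())["eef_rot"]; return R.from_quat([q[1],q[2],q[3],q[0]])
def target(yaw,pitch):  # module-aligned tool: x along module x, pitch>0 lifts +x end
    return R.from_euler('z',yaw)*R.from_euler('y',-pitch)*R.from_euler('x',np.pi)
def go(pos,Rt):
    s=bot.state(); r=Rs(s); print("d",np.round(r.inv().apply(np.array(pos)-s["tcp_pos"]),4),"rv",np.round((r.inv()*Rt).as_rotvec(),4))
E
python3 -c "
from h import *
go([.589,-.183,.13],target(0,0))"
```

```text
d [ 0.4776 -0.2598  0.1013] rv [ 0.     -0.      0.3838]
```

```bash
python3 -m handwheel '0.16 -0.087 0 0 0 0.19;0.32 -0.173 0.02 0 0 0.3838;0.4776 -0.2598 0.06 0 0 0.3838;0.4776 -0.2598 0.06 0 0 0.3838;0.4776 -0.2598 0.06 0 0 0.3838;0.4776 -0.2598 0.06 0 0 0.3838;0.4776 -0.2598 0.1013 0 0 0.3838;0.4776 -0.2598 0.1013 0 0 0.3838;0.4776 -0.2598 0.1013 0 0 0.3838;0.4776 -0.2598 0.1013 0 0 0.3838;0.4776 -0.2598 0.1013 0 0 0.3838;0.4776 -0.2598 0.1013 0 0 0.3838;0.4776 -0.2598 0.1013 0 0 0.3838;0.4776 -0.2598 0.1013 0 0 0.3838' 0.06
python3 - <<'E'
from h import *
p,d=cams.capture("wrist"); W=world("wrist",d)
cv2.imwrite("pics/w.png",p[:,:,::-1])
m=(d.reshape(-1)>0)&(W[:,2]>.055)&(W[:,2]<.075)&(abs(W[:,1]+.183)<.035)&(abs(W[:,0]-.579)<.06)
S=W[m]; r=cv2.minAreaRect(S[:,:2].astype(np.float32)*1000); print(m.sum(),r,np.median(S[:,2]))
print([ (x["xy"],x["score"]) for x in cams.place_of("module","wrist")])
go([.589,-.183,.0275],target(0,0))
E
```

```text
time_s: 2.5
tcp_pos: [0.5888, -0.1837, 0.1304]
eef_rot: [0.0, 1.0, -0.001, 0.0]
contact_force: [-0.5, 0.2, -0.5]
gripper_width: 0.0601
finger_force: 0.0
3465 ((579.9635620117188, -180.8875732421875), (76.60161590576172, 34.155982971191406), 0.26254963874816895) 0.06268086586139554
[([252.6, 193.4], 0.97), ([350.6, 246.3], 0.88), ([138.4, 208.6], 0.71)]
d [ 1.000e-04 -3.000e-04  1.027e-01] rv [ 0.0001 -0.0002 -0.0006]
```

View pics/w.png

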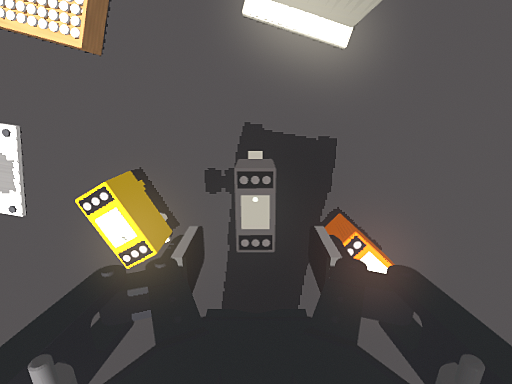

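The wrist view shows the grey module at (255,205), centred between the fingers, foot pointing away from the robot. It lies about 1 mm to +y of my figure. Descend and close.

```bash
python3 -m handwheel '0.001 -0.001 0.05 0 0 0;0.001 -0.001 0.09 0 0 0;0.001 -0.001 0.1027 0 0 0;0.001 -0.001 0.1027 0 0 0;0.001 -0.001 0.1027 0 0 0' && python3 -m handwheel '0 0 0 0 0 0;0 0 0 0 0 0;0 0 0 0 0 0;0 0 0 0 0 0;0 0 0 0 0 0;0 0 0 0 0 0' 0 && python3 -c "
from h import *
print(st()['tcp_pos'],st()['contact_force'],Rs().as_euler('ZYX'))"
```

```text
time_s: 3.22
tcp_pos: [0.5912, -0.1823, 0.0292]
eef_rot: [0.0, 1.0, -0.0, 0.001]
contact_force: [-0.5, 0.2, -0.1]
gripper_width: 0.0599
finger_force: 0.0
time_s: 3.98
tcp_pos: [0.5908, -0.1822, 0.0287]
eef_rot: [0.0, 1.0, -0.0, 0.001]
contact_force: [-0.7, 0.8, 6.4]
gripper_width: 0.0331
finger_force: 58.9
[ 0.59080425 -0.18220795  0.02871643] [-0.7330179   0.79367073  6.3874468 ] [-1.37908395e-04 -1.91694522e-03  3.14100701e+00]
```

The grasp holds (33.1 mm, 59 N). The TCP sits at about (11.1, 0, 13.2) mm in module axes. Next: lift, turn and tilt, and stop with the rigid leg above the rail's middle to feel its height.

```bash
cat >> h.py <<'E'
YAW=-.163; M=np.array([.6167,.1825]); U=np.array([np.cos(YAW),np.sin(YAW),0]); V=np.array([-U[1],U[0],0])
G=np.array([.0111,0,.0132])   # TCP in module axes
CORNER=np.array([-.025,0,-.0155])
def place(P,u,v,z,pitch,yaw=YAW):
    """TCP so that module point P sits at rail coords u,v and height z"""
    Rm=R.from_euler('z',yaw)*R.from_euler('y',-pitch)
    w=np.r_[M,0]+U*u+V*v+np.array([0,0,z])
    return w+Rm.apply(G-np.array(P)), target(yaw,pitch)
def where(P):
    s=bot.state(); Rm=Rs(s)*R.from_euler('x',np.pi).inv(); w=s["tcp_pos"]+Rm.apply(np.array(P)-G)
    q=w-np.r_[M,0]; return np.round(np.array([q@U,q@V,w[2]])*1000,2)
E
python3 -m handwheel '0 0 -0.02 0 0 0;0 0 -0.06 0 0 0;0 0 -0.12 0 0 0;0 0 -0.12 0 0 0;0 0 -0.12 0 0 0'
python3 - <<'E'
from h import *
print(st()["gripper_width"],st()["contact_force"])
p,r=place(CORNER,0,0,.065,.43); print(p); go(p,r)
E
```

```text
time_s: 4.6
tcp_pos: [0.5897, -0.1819, 0.1478]
eef_rot: [0.0, 1.0, -0.0, 0.0]
contact_force: [-0.4, -0.3, -2.9]
gripper_width: 0.0333
finger_force: 60.2
0.03330530567260547 [-0.42574375 -0.27377607 -2.86882962]
[0.63727311 0.17911657 0.10613635]
d [ 0.0475 -0.3611  0.0417] rv [-0.0349  0.4287  0.1605]
```

```bash
python3 -m handwheel '0.012 -0.06 -0.02 0 0 0;0.024 -0.12 -0.02 -0.012 0.14 0.05;0.032 -0.18 -0.02 -0.023 0.28 0.1;0.04 -0.24 -0.02 -0.0349 0.4287 0.1605;0.0475 -0.3 -0.02 -0.0349 0.4287 0.1605;0.0475 -0.3611 -0.02 -0.0349 0.4287 0.1605;0.0475 -0.3611 0 -0.0349 0.4287 0.1605;0.0475 -0.3611 0.0417 -0.0349 0.4287 0.1605;0.0475 -0.3611 0.0417 -0.0349 0.4287 0.1605;0.0475 -0.3611 0.0417 -0.0349 0.4287 0.1605;0.0475 -0.3611 0.0417 -0.0349 0.4287 0.1605;0.0475 -0.3611 0.0417 -0.0349 0.4287 0.1605'
python3 - <<'E'
from h import *
print(where(CORNER),Rs().as_euler('ZYX'),st()["contact_force"],st()["wrist_torque"],st()["gripper_width"])
p,d=cams.capture("scene"); cv2.imwrite("pics/s2.png",cv2.resize(p[180:330,240:440,::-1],(800,600),interpolation=cv2.INTER_CUBIC))
r=Rs().inv(); print("down 1mm:",r.apply([0,0,-.001]),"u 1mm:",r.apply(U*.001))
p,r=place(CORNER,0,0,.045,.43); go(p,r)
E
```

```text
time_s: 6.1
tcp_pos: [0.6382, 0.1791, 0.1071]
eef_rot: [0.017, 0.974, -0.08, 0.213]
contact_force: [-0.3, -0.1, -2.4]
gripper_width: 0.0333
finger_force: 60.5
[ 0.94  0.19 65.92] [-0.16398229 -0.43136789 -3.14043974] [-0.26307753 -0.05520992 -2.44278738] [0.11602569 0.61644015 0.01398911] 0.03327850612668246
down 1mm: [-4.17770408e-04  8.43735107e-07  9.08552241e-04] u 1mm: [ 9.08552315e-04 -4.48309436e-07  4.17770858e-04]
d [-0.0093  0.0001  0.0184] rv [-0.0006 -0.001  -0.0008]
```

View pics/s2.png

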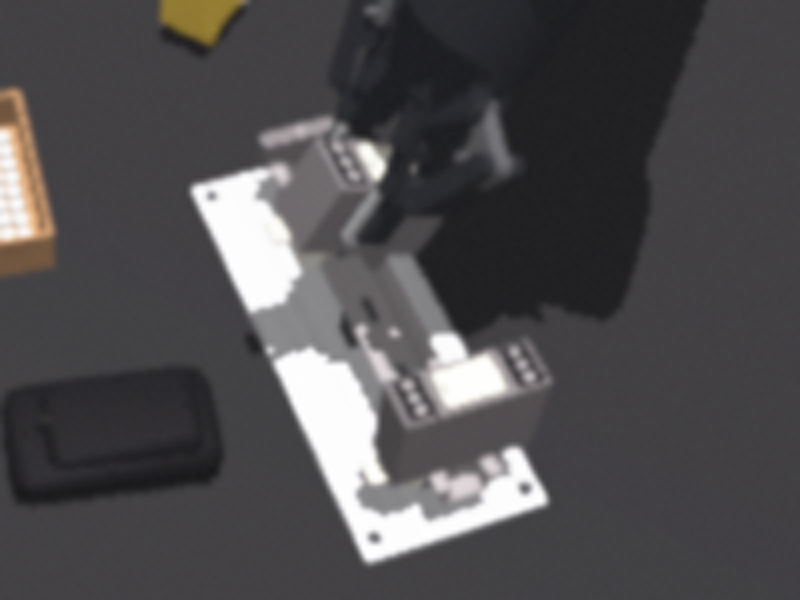

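The scene crop shows the tilted module held over the free stretch at about (350,210), foot end up, clear of the fitted module (470,410) and the clamp. Next I'll feel down for the rail with the leg, guarding each step on force.

```bash
cat > chk.py <<'E'
import sys
from h import *
s=st(); f=s["contact_force"]-np.array([-.3,-.1,-2.5]); fu,fv,fz=f@U,f@V,f[2]
print("t%.2f F u%.1f v%.1f z%.1f T%s corner%s pitch%.3f w%.4f"%(s["time_s"],fu,fv,fz,np.round(s["wrist_torque"],2),where(CORNER),-Rs(s).as_euler('ZYX')[1],s["gripper_width"]))
sys.exit(np.linalg.norm([fu,fv,fz])>float(sys.argv[1]))
E
H="python3 -m handwheel"; C="python3 chk.py 3"
$H '-0.0093 0 0.0184 0 0 0;-0.0093 0 0.0184 0 0 0;-0.0093 0 0.0184 0 0 0' >/dev/null; $C && $H '-0.0004 0 0.0009 0 0 0;-0.0004 0 0.0009 0 0 0'>/dev/null; $C && $H '-0.0004 0 0.0009 0 0 0;-0.0004 0 0.0009 0 0 0'>/dev/null; $C && $H '-0.0004 0 0.0009 0 0 0;-0.0004 0 0.0009 0 0 0'>/dev/null; $C && $H '-0.0004 0 0.0009 0 0 0;-0.0004 0 0.0009 0 0 0'>/dev/null; $C && $H '-0.0004 0 0.0009 0 0 0;-0.0004 0 0.0009 0 0 0'>/dev/null;$C && $H '-0.0004 0 0.0009 0 0 0;-0.0004 0 0.0009 0 0 0'>/dev/null;$C && $H '-0.0004 0 0.0009 0 0 0;-0.0004 0 0.0009 0 0 0'>/dev/null;$C && $H '-0.0004 0 0.0009 0 0 0;-0.0004 0 0.0009 0 0 0'>/dev/null;$C
```

```text
t6.53 F u0.4 v1.1 z-0.4 T[0.11 0.57 0.02] corner[-0.34  0.41 44.71] pitch0.430 w0.0333
t6.53 F u0.4 v1.1 z-0.4 T[0.11 0.57 0.02] corner[-0.34  0.41 44.71] pitch0.430 w0.0333
t6.53 F u0.4 v1.1 z-0.4 T[0.11 0.57 0.02] corner[-0.34  0.41 44.71] pitch0.430 w0.0333
t6.53 F u0.4 v1.1 z-0.4 T[0.11 0.57 0.02] corner[-0.34  0.41 44.71] pitch0.430 w0.0333
t6.53 F u0.4 v1.1 z-0.4 T[0.11 0.57 0.02] corner[-0.34  0.41 44.71] pitch0.430 w0.0333
t6.53 F u0.4 v1.1 z-0.4 T[0.11 0.57 0.02] corner[-0.34  0.41 44.71] pitch0.430 w0.0333
t6.53 F u0.4 v1.1 z-0.4 T[0.11 0.57 0.02] corner[-0.34  0.41 44.71] pitch0.430 w0.0333
t6.53 F u0.4 v1.1 z-0.4 T[0.11 0.57 0.02] corner[-0.34  0.41 44.71] pitch0.430 w0.0333
t6.53 F u0.4 v1.1 z-0.4 T[0.11 0.57 0.02] corner[-0.34  0.41 44.71] pitch0.430 w0.0333False
False
False
False
False
False
False
False
False
```

```bash
sed -i 's/sys.exit(\(.*\))$/sys.exit(int(\1))/' chk.py; tail -1 chk.py
C="python3 chk.py 3"
python3 -m handwheel '-0.0004 0 0.0009 0 0 0;-0.0004 0 0.0009 0 0 0'>/dev/null; $C && python3 -m handwheel '-0.0004 0 0.0009 0 0 0;-0.0004 0 0.0009 0 0 0'>/dev/null&& $C && python3 -m handwheel '-0.0004 0 0.0009 0 0 0;-0.0004 0 0.0009 0 0 0'>/dev/null&& $C && python3 -m handwheel '-0.0004 0 0.0009 0 0 0;-0.0004 0 0.0009 0 0 0'>/dev/null&& $C && python3 -m handwheel '-0.0004 0 0.0009 0 0 0;-0.0004 0 0.0009 0 0 0'>/dev/null&& $C && python3 -m handwheel '-0.0004 0 0.0009 0 0 0;-0.0004 0 0.0009 0 0 0'>/dev/null&& $C && python3 -m handwheel '-0.0004 0 0.0009 0 0 0;-0.0004 0 0.0009 0 0 0'>/dev/null&& $C && python3 -m handwheel '-0.0004 0 0.0009 0 0 0;-0.0004 0 0.0009 0 0 0'>/dev/null&&$C
```

```text
sys.exit(int(np.linalg.norm([fu,fv,fz])>float(sys.argv[1])))
t6.78 F u0.1 v0.4 z0.5 T[0.09 0.66 0.01] corner[-0.33  0.13 43.4 ] pitch0.430 w0.0337
t7.03 F u1.1 v-0.8 z0.5 T[ 0.14  0.6  -0.  ] corner[-6.40e-01  2.00e-02  4.19e+01] pitch0.430 w0.0335
t7.28 F u-0.1 v0.0 z0.3 T[0.11 0.59 0.03] corner[-0.68  0.   40.8 ] pitch0.429 w0.0331
t7.53 F u0.5 v0.9 z0.0 T[ 0.12  0.63 -0.04] corner[-0.64  0.06 39.86] pitch0.430 w0.0334
t7.78 F u-0.6 v-0.5 z0.5 T[0.16 0.62 0.03] corner[-6.300e-01  1.000e-02  3.888e+01] pitch0.430 w0.0332
t8.03 F u0.0 v0.1 z0.4 T[0.17 0.61 0.05] corner[-6.300e-01  3.000e-02  3.788e+01] pitch0.430 w0.0334
t8.28 F u0.0 v0.2 z0.4 T[0.13 0.58 0.02] corner[-0.58  0.   36.92] pitch0.430 w0.0332
t8.53 F u0.1 v-0.5 z0.1 T[ 0.1   0.68 -0.05] corner[-5.800e-01  1.000e-02  3.592e+01] pitch0.429 w0.0328
```

There was no contact at 36 mm: the rail is a hat profile and the leg was going down into its middle channel (the depth histogram has a second level near 27 mm). Raise it and feel on the near flange (u ≈ -13.7 mm) instead.

```bash
python3 -c "
from h import *
p,r=place(CORNER,-.0005,0,.046,.43); go(p,r)
p,r=place(CORNER,-.0137,0,.046,.43); go(p,r)
p,r=place(CORNER,-.0137,0,.0413,.43); go(p,r)
"
```

```text
d [ 0.0043  0.     -0.0091] rv [-0.      0.0005 -0.0001]
d [-0.0077  0.     -0.0146] rv [-0.      0.0005 -0.0001]
d [-0.0097  0.     -0.0104] rv [-0.      0.0005 -0.0001]
```

```bash

C="python3 chk.py 3"
python3 -m handwheel '0.0043 0 -0.0091 0 0 0;0.0043 0 -0.0091 0 0 0;-0.0077 0 -0.0146 0 0 0;-0.0077 0 -0.0146 0 0 0;-0.0097 0 -0.0104 0 0 0;-0.0097 0 -0.0104 0 0 0'>/dev/null; $C && python3 -m handwheel '-0.0002 0 0.00045 0 0 0;-0.0002 0 0.00045 0 0 0'>/dev/null&& $C && python3 -m handwheel '-0.0002 0 0.00045 0 0 0;-0.0002 0 0.00045 0 0 0'>/dev/null&& $C && python3 -m handwheel '-0.0002 0 0.00045 0 0 0;-0.0002 0 0.00045 0 0 0'>/dev/null&& $C && python3 -m handwheel '-0.0002 0 0.00045 0 0 0;-0.0002 0 0.00045 0 0 0'>/dev/null&& $C && python3 -m handwheel '-0.0002 0 0.00045 0 0 0;-0.0002 0 0.00045 0 0 0'>/dev/null&& $C && python3 -m handwheel '-0.0002 0 0.00045 0 0 0;-0.0002 0 0.00045 0 0 0'>/dev/null&& $C && python3 -m handwheel '-0.0002 0 0.00045 0 0 0;-0.0002 0 0.00045 0 0 0'>/dev/null&&$C && python3 -m handwheel '-0.0002 0 0.00045 0 0 0;-0.0002 0 0.00045 0 0 0'>/dev/null&&$C
```

```text
t9.28 F u-0.1 v0.2 z1.3 T[ 0.12  0.58 -0.01] corner[-13.97  -0.14  40.78] pitch0.429 w0.0333
t9.53 F u0.4 v0.4 z-0.1 T[0.1  0.64 0.  ] corner[-13.61   0.09  40.9 ] pitch0.430 w0.0332
t9.78 F u0.3 v-0.3 z0.1 T[0.08 0.58 0.06] corner[-1.364e+01  1.000e-02  4.043e+01] pitch0.430 w0.0335
t10.03 F u-0.2 v0.4 z0.8 T[ 0.07  0.61 -0.02] corner[-13.68   0.06  39.95] pitch0.430 w0.0333
t10.28 F u-0.3 v0.2 z3.5 T[-0.03  0.64 -0.05] corner[-13.54   0.07  39.68] pitch0.430 w0.0333
```

The rail top is felt at z = 39.85 mm. Now go up, back towards the robot and down, so that the slot mouth faces the near edge.

```bash
python3 - <<'E'
from h import *
for u,z in((-.0137,.045),(-.0300,.045),(-.0300,.0232),(-.0200,.0232)):
    p,r=place(CORNER,u,0,z,.43); go(p,r)
E
```

```text
d [ 0.0021  0.0001 -0.0049] rv [-0.0001  0.0001 -0.0001]
d [-0.0127  0.0001 -0.0117] rv [-0.0001  0.0001 -0.0001]
d [-0.0218  0.0001  0.0081] rv [-0.0001  0.0001 -0.0001]
d [-0.0127  0.0001  0.0123] rv [-0.0001  0.0001 -0.0001]
```

```bash

C="python3 chk.py 3"
python3 -m handwheel '0.0021 0 -0.0049 0 0 0;0.0021 0 -0.0049 0 0 0;-0.0127 0 -0.0117 0 0 0;-0.0127 0 -0.0117 0 0 0;-0.0157 0 -0.0051 0 0 0;-0.0187 0 0.0015 0 0 0;-0.0187 0 0.0015 0 0 0'>/dev/null; $C && python3 -m handwheel '-0.0016 0 0.0033 0 0 0;-0.0031 0 0.0066 0 0 0;-0.0031 0 0.0066 0 0 0'>/dev/null&& $C && python3 -m handwheel '0.0027 0 0.0013 0 0 0;0.0027 0 0.0013 0 0 0'>/dev/null&& $C && python3 -m handwheel '0.0018 0 0.0008 0 0 0;0.0018 0 0.0008 0 0 0'>/dev/null&& $C && python3 -m handwheel '0.0009 0 0.0004 0 0 0;0.0009 0 0.0004 0 0 0'>/dev/null&& $C && python3 -m handwheel '0.0009 0 0.0004 0 0 0;0.0009 0 0.0004 0 0 0'>/dev/null&& $C && python3 -m handwheel '0.0009 0 0.0004 0 0 0;0.0009 0 0.0004 0 0 0'>/dev/null&& $C && python3 -m handwheel '0.0009 0 0.0004 0 0 0;0.0009 0 0.0004 0 0 0'>/dev/null&&$C
```

```text
t11.15 F u0.4 v0.0 z1.3 T[ 0.14  0.6  -0.01] corner[-29.99  -0.12  29.85] pitch0.429 w0.0334
t11.53 F u1.2 v0.4 z-0.4 T[ 0.15  0.64 -0.03] corner[-30.26  -0.06  22.7 ] pitch0.429 w0.0335
t11.78 F u0.6 v0.9 z0.6 T[ 0.1   0.65 -0.  ] corner[-26.7    0.09  23.2 ] pitch0.430 w0.0327
t12.03 F u-1.2 v0.2 z0.1 T[ 0.09  0.64 -0.06] corner[-2.493e+01  1.000e-02  2.307e+01] pitch0.430 w0.0330
t12.28 F u-0.5 v0.3 z0.4 T[0.07 0.64 0.08] corner[-24.09   0.04  23.01] pitch0.430 w0.0333
t12.53 F u0.4 v0.0 z-0.6 T[ 0.09  0.66 -0.01] corner[-23.08   0.03  23.04] pitch0.430 w0.0336
t12.78 F u0.7 v0.6 z0.6 T[ 0.04  0.62 -0.07] corner[-22.09   0.08  23.08] pitch0.430 w0.0331
t13.03 F u0.0 v-0.3 z0.2 T[ 0.09  0.6  -0.01] corner[-21.12   0.03  23.05] pitch0.430 w0.0336
```

```bash

C="python3 chk.py 3"
python3 -m handwheel '0.0009 0 0.0004 0 0 0;0.0009 0 0.0004 0 0 0'>/dev/null; $C && python3 -m handwheel '0.0005 0 0.0002 0 0 0;0.0005 0 0.0002 0 0 0'>/dev/null&& $C && python3 -m handwheel '0.0005 0 0.0002 0 0 0;0.0005 0 0.0002 0 0 0'>/dev/null&& $C && python3 -m handwheel '0.0005 0 0.0002 0 0 0;0.0005 0 0.0002 0 0 0'>/dev/null&& $C && python3 -m handwheel '0.0005 0 0.0002 0 0 0;0.0005 0 0.0002 0 0 0'>/dev/null&& $C && python3 -m handwheel '0.0005 0 0.0002 0 0 0;0.0005 0 0.0002 0 0 0'>/dev/null&& $C && python3 -m handwheel '0.0005 0 0.0002 0 0 0;0.0005 0 0.0002 0 0 0'>/dev/null&&$C && python3 -m handwheel '0.0005 0 0.0002 0 0 0;0.0005 0 0.0002 0 0 0'>/dev/null&&$C && python3 -m handwheel '0.0005 0 0.0002 0 0 0;0.0005 0 0.0002 0 0 0'>/dev/null&&$C
```

```text
t13.28 F u-0.1 v0.5 z-0.3 T[ 0.13  0.7  -0.  ] corner[-20.13   0.04  23.05] pitch0.430 w0.0330
t13.53 F u-1.0 v1.0 z1.8 T[ 0.15  0.9  -0.01] corner[-19.86   0.09  22.99] pitch0.429 w0.0331
t13.78 F u-3.7 v-0.5 z2.6 T[ 0.12  1.52 -0.05] corner[-19.6    0.08  22.9 ] pitch0.429 w0.0333
```

Contact at u ≈ -19.8: the lip is under the near edge and the slot end touches it, which puts the rail's middle about 1.4 mm nearer than vision gave. Ease off slightly and begin to rock down about the hooked edge.

```bash
cat >> h.py <<'E'
PIV=np.array([-.0185,0,-.0033])
def seq(u,z,ths):
    for t in ths:
        print(t,end=' '); p,r=place(PIV,u,0,z,t); go(p,r)
E
python3 -c "
from h import *
print(where(PIV)); seq(-.0193,.0370,(.43,.38,.33,.28))"
```

```text
[-18.77   0.08  36.7 ]
0.43 d [-0.0004  0.0001 -0.0005] rv [0.0001 0.001  0.0001]
0.38 d [0.0004 0.0001 0.001 ] rv [ 0.0001 -0.049   0.0001]
0.33 d [0.0011 0.0001 0.0025] rv [ 0.0001 -0.099   0.0001]
0.28 d [0.0018 0.0001 0.0041] rv [ 1.00e-04 -1.49e-01  1.00e-04]
```

```bash
echo 'print("piv",where(PIV),"piv->seat")' > /dev/null; sed -i 's/^sys.exit/print("piv",where(PIV))\nsys.exit/' chk.py
python3 -m handwheel '-0.0004 0 -0.0005 0 0 0;-0.0004 0 -0.0005 0 0 0'>/dev/null; python3 chk.py 6 && python3 -m handwheel '0.0008 0 0.0015 0 -0.05 0;0.0008 0 0.0015 0 -0.05 0;0.0008 0 0.0015 0 -0.05 0' >/dev/null; python3 chk.py 6; python3 -c "
from h import *
seq(-.0193,.0370,(.34,.30,.26))"
```

```text
t14.03 F u-1.5 v0.2 z-1.0 T[ 0.25  1.17 -0.01] corner[-1.978e+01  1.000e-02  2.326e+01] pitch0.430 w0.0334
piv [-1.895e+01  1.000e-02  3.706e+01]
t14.40 F u-1.8 v1.4 z2.1 T[0.25 1.02 0.03] corner[-20.22   0.19  23.53] pitch0.381 w0.0332
piv [-18.72   0.18  37.27]
0.34 d [0.     0.0002 0.0013] rv [-0.0003 -0.0406 -0.0003]
0.3 d [0.0006 0.0002 0.0025] rv [-0.0003 -0.0806 -0.0003]
0.26 d [0.0011 0.0002 0.0037] rv [-0.0003 -0.1206 -0.0003]
```

```bash

python3 -m handwheel '0 0 0.0012 0 -0.04 0;0 0 0.0012 0 -0.04 0'>/dev/null; python3 chk.py 6 && python3 -m handwheel '0.0006 0 0.0012 0 -0.04 0;0.0006 0 0.0012 0 -0.04 0' >/dev/null; python3 chk.py 6 && python3 -m handwheel '0.0006 0 0.0012 0 -0.04 0;0.0006 0 0.0012 0 -0.04 0' >/dev/null; python3 chk.py 6; python3 -c "
from h import *
seq(-.0193,.0370,(.22,.18,.14))"
```

```text
t14.65 F u-0.2 v0.4 z0.8 T[0.14 0.49 0.03] corner[-20.72  -0.07  23.54] pitch0.341 w0.0334
piv [-18.68  -0.08  37.21]
t14.90 F u0.3 v0.7 z1.2 T[ 0.05  0.46 -0.05] corner[-21.31  -0.19  23.53] pitch0.301 w0.0331
piv [-18.72  -0.19  37.11]
t15.15 F u1.1 v-1.7 z4.7 T[-0.32 -0.18 -0.06] corner[-21.59  -0.07  23.92] pitch0.262 w0.0333
piv [-18.48  -0.08  37.38]
0.22 d [-0.0002 -0.0001  0.0014] rv [-0.0002 -0.0423 -0.0012]
0.18 d [ 0.0004 -0.0001  0.0026] rv [-0.0002 -0.0823 -0.0012]
0.14 d [ 0.0009 -0.0001  0.0039] rv [-0.0002 -0.1223 -0.0012]
```

At pitch 0.26 the force is up and outward: the foot's ramp has met the far edge as computed. Continue gently.

```bash

python3 -m handwheel '-0.0001 0 0.0012 0 -0.04 0;-0.0001 0 0.0012 0 -0.04 0'>/dev/null; python3 chk.py 10 && python3 -m handwheel '0.0004 0 0.0009 0 -0.03 0;0.0004 0 0.0009 0 -0.03 0' >/dev/null; python3 chk.py 10 ; python3 -c "
from h import *
seq(-.0190,.0370,(.18,.15,.12,.09))"
```

```text
t15.40 F u1.5 v-0.6 z6.9 T[-0.16 -0.46 -0.05] corner[-22.36   0.25  24.22] pitch0.224 w0.0333
piv [-18.72   0.23  37.56]
t15.65 F u2.7 v0.7 z8.4 T[-0.19 -0.78 -0.04] corner[-23.12   0.48  24.37] pitch0.193 w0.0334
piv [-19.08   0.47  37.59]
0.18 d [0.0002 0.0004 0.001 ] rv [-0.001  -0.0126 -0.0005]
0.15 d [0.0006 0.0004 0.0019] rv [-0.001  -0.0426 -0.0005]
0.12 d [0.0011 0.0004 0.0028] rv [-0.001  -0.0726 -0.0005]
0.09 d [0.0015 0.0004 0.0037] rv [-0.001  -0.1026 -0.0005]
```

```bash

python3 -m handwheel '0.0004 0 0.0009 0 -0.03 0;0.0004 0 0.0009 0 -0.03 0'>/dev/null; python3 chk.py 13 && python3 -m handwheel '0.0004 0 0.0009 0 -0.03 0;0.0004 0 0.0009 0 -0.03 0' >/dev/null; python3 chk.py 13 && python3 -m handwheel '0.0003 0 0.0009 0 -0.03 0;0.0003 0 0.0009 0 -0.03 0' >/dev/null; python3 chk.py 13; python3 -c "
from h import *
seq(-.0190,.0370,(.09,.06,.03,0))"
```

```text
t15.90 F u2.5 v0.6 z8.8 T[-0.13 -1.02 -0.03] corner[-23.51   0.68  24.52] pitch0.163 w0.0334
piv [-19.07   0.66  37.61]
t16.15 F u5.2 v0.2 z4.1 T[-0.07 -1.09  0.01] corner[-24.15   0.05  24.06] pitch0.132 w0.0331
piv [-19.32   0.04  37.01]
t16.40 F u5.3 v0.9 z4.6 T[-0.02 -1.3  -0.03] corner[-25.06   0.13  23.83] pitch0.100 w0.0335
piv [-19.81   0.12  36.62]
0.09 d [0.001  0.0001 0.    ] rv [-0.0004 -0.0104 -0.0005]
0.06 d [0.0015 0.0001 0.0009] rv [-0.0004 -0.0404 -0.0005]
0.03 d [0.0019 0.0001 0.0018] rv [-0.0004 -0.0704 -0.0005]
0 d [0.0024 0.0001 0.0027] rv [-0.0004 -0.1004 -0.0005]
```

```bash

python3 -m handwheel '0.001 0 0.0003 0 -0.015 0;0.001 0 0.0003 0 -0.015 0'>/dev/null; python3 chk.py 13 && python3 -m handwheel '0.0005 0 0.0008 0 -0.025 0;0.0005 0 0.0008 0 -0.025 0' >/dev/null; python3 chk.py 13; python3 -c "
from h import *
seq(-.0190,.0370,(.06,.03,0))"
```

```text
t16.65 F u6.0 v0.8 z2.6 T[-0.02 -1.2   0.04] corner[-24.98   0.11  23.9 ] pitch0.084 w0.0338
piv [-19.53   0.1   36.6 ]
t16.90 F u5.8 v0.6 z3.2 T[-0.03 -1.17  0.02] corner[-25.1    0.15  24.12] pitch0.059 w0.0334
piv [-19.33   0.15  36.68]
0.06 d [ 0.0003  0.0001 -0.0003] rv [-0.0004  0.0013 -0.0004]
0.03 d [0.0008 0.0001 0.0006] rv [-0.0004 -0.0287 -0.0004]
0 d [0.0013 0.0001 0.0015] rv [-0.0004 -0.0587 -0.0004]
```

The +u force of about 5 N is the foot's spring, with the tooth tip now on the edge face (pushed out about 3 mm). It will click in the last few hundredths of a radian.

```bash

python3 -m handwheel '0.0005 0 0.0006 0 -0.02 0;0.0005 0 0.0006 0 -0.02 0'>/dev/null; python3 chk.py 13 && python3 -m handwheel '0.0004 0 0.0006 0 -0.02 0;0.0004 0 0.0006 0 -0.02 0' >/dev/null; python3 chk.py 13 && python3 -m handwheel '0.0003 0 0.0005 0 -0.015 0;0.0003 0 0.0005 0 -0.015 0' >/dev/null; python3 chk.py 13
```

```text
t17.15 F u2.0 v0.6 z5.6 T[ 0.06 -0.25  0.01] corner[-26.1    0.03  24.07] pitch0.037 w0.0332
piv [-2.006e+01  3.000e-02  3.651e+01]
t17.40 F u0.1 v0.7 z5.7 T[ 0.02  0.08 -0.04] corner[-26.28   0.05  24.29] pitch0.018 w0.0329
piv [-20.     0.05  36.6 ]
t17.65 F u-1.6 v-0.8 z5.6 T[-0.04  0.51  0.01] corner[-26.45   0.03  24.49] pitch0.003 w0.0335
piv [-19.98   0.04  36.71]
```

The +u force fell from 5.8 to 2 N at pitch 0.04: the click. The underside is at z ≈ 40.0 against a felt rail top of 39.85, pitch 0. Open, retreat straight up and look.

```bash

python3 -m handwheel '0 0 -0.0003 0 0 0;0 0 -0.0003 0 0 0;0 0 -0.0003 0 0 0;0 0 -0.0003 0 0 0;0 0 -0.0003 0 0 0' 0.06; python3 -m handwheel '0 0 -0.02 0 0 0;0 0 -0.06 0 0 0;0 0 -0.12 0 0 0;0 0 -0.12 0 0 0;0 0 -0.12 0 0 0'
python3 - <<'E'
from h import *
p,d=cams.capture("wrist"); W=world("wrist",d)
a=cv2.resize(p[:,:,::-1],(400,300))
q=W-np.r_[M,0]; u=q@U; v=q@V; dd=d.reshape(-1)>0
m=dd&(W[:,2]>.078)&(W[:,2]<.096)&(abs(u)<.06)&(abs(v)<.04)
S=np.c_[u,v,W[:,2]][m]; r=cv2.minAreaRect(S[:,:2].astype(np.float32)*1000); print("wrist",m.sum(),r)
A=np.c_[S[:,:2],np.ones(len(S))]; k=np.linalg.lstsq(A,S[:,2],rcond=None)[0]; print("slopes u,v",k, "z med",np.median(S[:,2]))
p,d=cams.capture("scene"); b=cv2.resize(p[190:310,270:400,::-1],(400,369))[:300]
cv2.imwrite("pics/f.png",np.hstack([a,b])); print(st()["contact_force"])
E
```

```text
time_s: 18.27
tcp_pos: [0.6266, 0.1809, 0.0537]
eef_rot: [0.0, 0.997, -0.081, 0.002]
contact_force: [0.4, -0.1, -0.7]
gripper_width: 0.0602
finger_force: 0.0
time_s: 18.9
tcp_pos: [0.6262, 0.181, 0.1748]
eef_rot: [-0.0, 0.997, -0.081, 0.003]
contact_force: [0.5, 0.6, -1.0]
gripper_width: 0.06
finger_force: 0.0
wrist 2944 ((-2.0272789001464844, 1.1609811782836914), (76.60172271728516, 34.07190704345703), 0.14725066721439362)
slopes u,v [-0.00566877 -0.00249767  0.08601903] z med 0.08604300411274465
[ 0.8668655  -0.57017101 -0.42580891]
```

View pics/f.png

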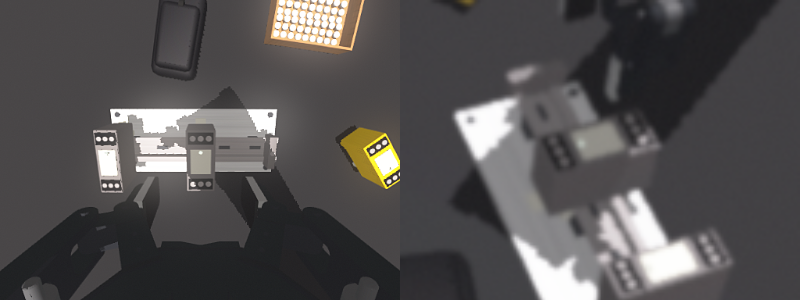

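The picture shows the module at (200,157) in the wrist half, square across the rail, midway between the fitted module and the clamp. Its top is level (slope -0.006 rad, whereas an unclicked foot would leave at least 0.04), and the gripper is clear above it. Hand in.

```bash
python3 -c "
from plant import bot
print(bot.sign_off())"
```

```text
the job is handed in; nothing more can be done
None
```

The grey module is on the rail about midway along the free stretch, hooked at the near edge and clicked at the far edge (read from the force drop and a level top). It sits flat and released; contact readings on the rail stayed under about 10 N, nothing else on the bench was touched, and I handed in at about 19 s.

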